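# Fit the bearing cover and run the test rod through both bushings

## Task

Fit the loose bearing cover on top of the green fan frame, flat between its locating pins, and let go of it. Then take the red-handled test rod from the rack, thread it down through the cover's bushing and on through the frame's lower bushing, and finish still holding it there, upright and still, with its tip showing below the lower bushing but clear of the bench, so that a clip could be fitted on it. Leave the blue rod and the other things on the bench as they are.

Things in the scene. Friction and masses are not known exactly. Their poses are not given: they have to be found in the camera images.
- frame: Fixed green bearing frame of a fan gearbox. Two upright cheeks, each 96 (x) x 24 (y) x 76 mm high, centred 45 mm either side of the middle in y, open at both x ends. Between them a brass lower bushing block with a vertical through bore on the frame's centre line; free air below it. Origin: on the bench, on the bore's axis; z up.
- seat (a point): On the bore axis, level with the flat cheek tops, 76 mm above the bench. The cover's origin belongs here, its x axis along the frame's x (a half turn is as good). Eight steel pins on the cheek tops, 8 mm thick, 9 mm high, upper 4 mm tapered, surround the cover's 70 (x) x 90 (y) mm outline with about 1.3 mm play on each side.
- lower_bush (a point): Centre of the upper mouth of the lower bushing's bore, 42 mm above the bench. The bore is 15 mm in diameter and runs down through the 34 x 34 mm brass block, which ends 28 mm above the bench.
- cover: Loose cover, 0.2 kg, flat on the bench: aluminium plate 70 (x) x 90 (y) x 8 mm; at its centre a square brass bushing block, 30 x 30 mm, faces along x and y, rises to 32 mm above the plate's underside (24 mm above its top). Lift it by this block. A 15 mm vertical bore runs through block and plate. Origin: centre of the plate's underside; z up.
- cover_bore (a point): Centre of the upper mouth of the cover's bore, 32 mm above the cover's underside.
- rod: Red-handled steel test rod, 160 mm long, 12 mm in diameter, 0.15 kg; round red handle 20 mm in diameter on the top 45 mm; the lowest 7 mm tapers to 5 mm. Starts upright in one of the rack's holes, tip 6 mm and top 166 mm above the bench; may lean about 0.03 rad. Origin: lower end of the tip, on the axis; z towards the handle.
- rack: Fixed wooden rod rack, 60 (x) x 130 (y) x 50 mm high, with two holes 13 mm in diameter, 44 mm deep, 34 mm either side of the middle along its y. Origin: centre of the underside.
- blue_rod: A similar rod with a blue handle, 150 mm long, standing in the rack's other hole, 68 mm from the red one; not needed, leave it there. Origin: the tip's lower end.
- tape: Bystander: yellow tape roll lying flat, 64 mm across, 18 mm high. Origin: centre of the underside.
- screwdriver: Bystander: orange-handled screwdriver lying on the bench.
- wrench: Bystander: steel wrench lying on the bench.
- jar: Bystander: amber glass jar with black cap, 64 mm across, 85 mm high. Origin: centre of the underside.
- mug: Bystander: blue mug, 76 mm across, 90 mm high. Origin: centre of the underside.
- bearing: Bystander: small steel bearing ring lying flat, 44 mm across, 14 mm high. Origin: centre of the underside.
Mind the look-alikes: they are no part of the job. Leave any pink look-alike of the rod alone. Several things have the shape of the cover; the one meant has the colours described above.

How it is judged:
On the way, in this order (a step that is already met when the one before it is completed fails the run):
1. the cover lies seated on the frame between the pins and is let go (x of cover in the frame of frame between -0.003 and 0.003 m and y of cover in the frame of frame between -0.003 and 0.003 m and z of cover in the frame of frame between 0.074 and 0.078 m and angle between the x axis of cover and the x axis of frame, either way round below 0.08 rad and angle between cover's own z axis and vertical below 0.05 rad and contact force between the fingers and cover below 0.2 N), for 0.2 s.
2. the red rod's tip has come down through the seated cover's bushing (x of cover in the frame of frame between -0.003 and 0.003 m and y of cover in the frame of frame between -0.003 and 0.003 m and z of cover in the frame of frame between 0.074 and 0.078 m and angle between the x axis of cover and the x axis of frame, either way round below 0.08 rad and angle between cover's own z axis and vertical below 0.05 rad and horizontal distance between rod and cover_bore below 0.008 m and horizontal distance between rod and lower_bush below 0.008 m and angle between rod's own z axis and vertical below 0.1 rad and z of rod in the frame of cover below -0.002 m), for 0.05 s.
At the end, for the whole second after the job is handed in: Cover seated within 3 mm and 0.08 rad, underside within 2 mm of the cheek tops, flat, not touched by the fingers; red rod gripped (over 1 N), still, within 0.1 rad of upright, its tip within 8 mm of both bore axes and 3 to 25 mm above the bench (all of step 1 and horizontal distance between rod and cover_bore below 0.008 m and horizontal distance between rod and lower_bush below 0.008 m and angle between rod's own z axis and vertical below 0.1 rad and height (world z) of rod between 0.003 and 0.025 m and contact force between the fingers and rod above 1 N and linear speed of rod below 0.03 m/s); the arm keeps its last pose, push and grip.
It fails at once if the blue rod is moved by more than 20 mm or tipped (distance of blue_rod from where it was at the start of the episode above 0.02 m or angle between blue_rod's own z axis and vertical above 0.3 rad).
It fails at once if a bystander is moved by more than 30 mm (distance of any of tape, screwdriver, wrench, jar, mug, bearing from where it was at the start of the episode above 0.03 m).
It also fails if it takes over 64 s, if anything falls off the work surface, if the arm or the gripper's body presses on something with over 40 N, if the wrist force passes 120 N, or if a joint passes its speed limit or range.

## Robot

A 6-joint arm with a two-finger parallel gripper is mounted at the origin on the work surface. World frame = base frame: x ahead of the robot, y to its left, z up, the work surface at z = 0. Lengths are in m, angles in rad, forces in N, time in s.
With the tool pointing down it reaches from about 0.375 to 0.975 m from the base axis. Payload 3.8 kg.
Tool frame: the origin (TCP) lies on the centre line of the jaws, within the pads' length; the fingertips stand 14 mm ahead of it and the grasp point (between the pads) lies 5 mm behind it (bot.finger_overhang is the distance from the TCP to the fingertips, in m); y points along the fingers, x is the direction in which the jaws open and shut, and the axes are right-handed (so a half turn about y gives the same grasp; the last joint's range is limited). The gripper opens to 85 mm and grips with 20 to 120 N. Pads are 22 mm wide; open, the fingers measure 114 mm over their backs; the gripper's body (76 mm by 85 mm) begins 54 mm behind the grasp point. The pads swing forward as they close: fully open they stand 13 mm farther back than shut.
Start: joints at [1.168, 0.264, 1.604, -0, 1.274, -0.037], TCP at [0.241, 0.63, 0.245] pointing down, gripper open.
Joint ranges: [-2.63, 2.63], [-0.94, 2.18], [0.31, 2.57], [-1.31, 4.45], [0, 2.66], [-2.55, 2.55]. Speed limits (rad/s): [2.57, 2.57, 3.14, 3.14, 3.14, 3.14].

## Interface

Orientations are given as a rotation vector (axis times angle).
In Python, from workcell import readout, read_camera, bot, spotter gives the robot as it stands.
- The arm moves only by the tool jog_arm, never from a script. Its argument "increments" is a list of rows, each a list of 7 numbers: the shift along the tool's x, y, z in m, then the turn, a rotation vector about the tool's x, y, z in rad, then the opening, from 0 (shut) to 1 (fully open). A call has 1 to 10 rows; each row shifts and turns the pose as measured when the row begins, along the tool's axes as they then stand; what a row does not reach is not made up. A row lasts 1/8 s, in which the tool goes at most 62.5 mm and 10.7 degrees, less where a joint would pass 70% of its speed; a pose out of reach is approached as far as the arm can. A call with a gripper value outside its range is refused whole. The fingers move at their own pace and stop on an object; "force" is the grip in N (left out, the last holds). Time passes only in rows, so rows that do not move let the fingers close. It gives the time, the measured TCP pose, the force and the opening at its end, in the units of the state.
- readout.read_state(): the state, without advancing time (a new reading comes with each control period).
- read_camera(name): name is "scene" or "top" or "wrist"; returns a dict with "img" (400x640x3 uint8, blue, green, red), "range_z" (400x640 float32, m along the optical axis (not along the pixel's ray), 0 where there is no reading), "fx", "fy", "cx", "cy" (pixels), "distortion" ([k1, k2, p1, p2, k3] as OpenCV has them; the pictures are not rectified), "world_from_camera" (4x4, takes a point from camera to world coordinates). Camera axes: x right, y down, z forward; pixel columns grow to the right and rows downward; lengths in m; the calibration is good to about 2 mm. A picture is of the moment at which its call begins.
- bot.finish_job(): hands the job in, once; it reports no verdict.
Trained networks look in a picture, given as the dict that the camera call returned (one of the last four; its "shot" number tells which), for a name from the list of things; names that differ only in an ending like _2 or _b are one class to them, and where a whole thing is asked for, a point or a joint stands for the part that bears it (a point fixed in the world has none). Each returns a list of dicts, best first, with "p" (0 to 1); they miss things now and then, are a little off and sometimes report something else, mostly with a low value. They report only what shows in the picture. A call takes as long as a camera call. They do not tell look-alikes from the thing itself.
- spotter.masks_of(picture, thing): "mask" (400x640 bool, what is visible of it) and "location" ([column, row] in pixels, amid what is visible of it).
- spotter.spot_point(picture, thing): "location" ([column, row] in pixels: a listed point, or the origin of a listed thing).
The state is a dict: "time": time; "q": joint angles; "joint_vel": joint speeds; "joint_torque": joint torques, N m; "tool_pos": TCP position; "tcp_rot": TCP orientation; "wrist_force": force on the tool from outside, world axes, zero at the start; "torque": the same for the moment, N m; "width": opening from 0.0 (shut) to 1.0 (fully open).
Only numpy, scipy, OpenCV 4.12 (cv2) and the standard library are available. Lean on these libraries where they do the work, as an engineer would, in place of code of your own. Each camera call takes 0.05 s, during which the arm holds its last target. There are 200 camera calls.

## Working session

There is one attempt and no reset: what is moved stays moved. The work goes in short steps, Python scripts to look and compute and a tool call to move; the robot and the scene stay as the last step left them, time stands still between calls to the robot, and variables do not carry over. Pictures are saved under pics/ and viewed, about 8 in all and at most 12, crops included, and the job is handed in when it is done.

Besides the shell and the picture viewer there is one more tool, called after "Emit:" by a JSON object that holds its "method" and its "body". jog_arm: Moves the arm, as the interface text tells. Its arguments: {"type":"object","properties":{"increments":{"type":"array"},"force":{"type":"number"}},"required":["increments"]}

```bash
mkdir -p pics; ls; cat > h.py <<'E'
import numpy as np, cv2
from scipy.spatial.transform import Rotation as R
from workcell import readout, read_camera, bot, spotter
def ray(p,uv):
    K=np.array([[p['fx'],0,p['cx']],[0,p['fy'],p['cy']],[0,0,1.]])
    return cv2.undistortPoints(np.array(uv,float).reshape(-1,1,2),K,np.array(p['distortion'],float)).reshape(-1,2)
def pts(p,mask):
    r,c=np.nonzero(mask&(p['range_z']>0)); z=p['range_z'][r,c]
    xy=ray(p,np.c_[c,r]); T=np.array(p['world_from_camera'])
    return np.c_[xy*z[:,None],z]@T[:3,:3].T+T[:3,3], p['img'][r,c]
def at_z(p,uv,h):
    T=np.array(p['world_from_camera']); d=np.c_[ray(p,uv),np.ones(len(np.reshape(uv,(-1,2))))]@T[:3,:3].T
    return T[:3,3]+d*((h-T[2,3])/d[:,2])[:,None]
E
python3 - <<'E'
from h import *
s=readout.read_state(); print({k:np.round(v,3) for k,v in s.items()})
a=read_camera('top');b=read_camera('scene')
cv2.imwrite('pics/top.png',a['img']);cv2.imwrite('pics/scene.png',b['img'])
for n,p in(('top',a),('scene',b)):
  print(n,np.round(p['world_from_camera'],3).tolist())
  for t in['frame','cover','rod','rack','blue_rod','tape','jar','mug','bearing']:
    for m in spotter.masks_of(p,t)[:4]:
      P,C=pts(p,m['mask'])
      if len(P): print(t,round(m['p'],2),np.round(m['location']),np.round(np.median(P,0),3),'zmax',np.round(P[:,2].max(),3),'bgr',np.median(C,0))
E
```

```text
pics
{'time': np.float64(0.0), 'q': array([ 1.168,  0.265,  1.605,  0.   ,  1.274, -0.037]), 'joint_vel': array([-0.001, -0.   ,  0.   ,  0.001,  0.001,  0.   ]), 'joint_torque': array([-2.0000e-03, -5.1513e+01, -3.6730e+01, -0.0000e+00,  1.3000e-02,
        0.0000e+00]), 'tool_pos': array([0.241, 0.63 , 0.244]), 'tcp_rot': array([-1.362, -0.934,  0.937]), 'wrist_force': array([0.034, 0.129, 0.231]), 'torque': array([-0.036, -0.006, -0.06 ]), 'width': np.float64(0.996)}
top [[-0.009, -0.986, 0.167, 0.348], [-1.0, 0.007, -0.016, 0.002], [0.015, -0.167, -0.986, 1.244], [0.0, 0.0, 0.0, 1.0]]
frame 0.64 [395. 206.] [ 0.528 -0.234  0.065] zmax 0.087 bgr [ 66. 113.  65.]
cover 0.95 [373. 284.] [ 0.301 -0.17   0.009] zmax 0.04 bgr [163. 146. 214.]
cover 0.91 [318. 191.] [ 0.58  -0.001  0.009] zmax 0.037 bgr [213. 220. 213.]
cover 0.52 [452. 157.] [ 0.683 -0.44   0.047] zmax 0.095 bgr [70.  55.5 37. ]
cover 0.52 [327. 136.] [ 0.763 -0.032  0.014] zmax 0.019 bgr [157. 177. 191.]
rod 0.52 [242. 214.] [0.495 0.21  0.157] zmax 0.172 bgr [  7.  28. 184.]
rod 0.51 [233. 189.] [0.578 0.242 0.134] z
[... 1185 characters left out ...]
 bgr [ 59.  65. 180.]
rod 0.54 [358. 232.] [0.585 0.248 0.095] zmax 0.164 bgr [129. 126. 226.]
rack 0.58 [388. 246.] [0.495 0.259 0.047] zmax 0.122 bgr [ 93. 139. 192.]
blue_rod 0.7 [405. 222.] [0.473 0.278 0.125] zmax 0.159 bgr [137.  90.  58.]
blue_rod 0.27 [203. 145.] [ 0.686 -0.411  0.06 ] zmax 0.095 bgr [133. 110.  86.]
tape 0.6 [360. 194.] [0.395 0.034 0.017] zmax 0.024 bgr [ 84. 221. 245.]
jar 0.64 [378. 318.] [0.681 0.435 0.06 ] zmax 0.089 bgr [ 36.  57. 104.]
mug 0.91 [203. 146.] [ 0.685 -0.413  0.06 ] zmax 0.095 bgr [132. 110.  86.]
mug 0.35 [303. 212.] [0.589 0.009 0.01 ] zmax 0.037 bgr [209. 226. 248.]
bearing 0.53 [241. 231.] [ 0.763 -0.027  0.014] zmax 0.02 bgr [177. 201. 223.]
```

```bash
python3 - <<'E'
import cv2,numpy as np
a=cv2.imread('pics/top.png')
b=cv2.imread('pics/scene.png')
c=cv2.resize(a[90:320,160:480],(800,575),interpolation=cv2.INTER_CUBIC);cv2.imwrite('pics/c1.png',c)
c=cv2.resize(b[110:310,180:450],(800,593),interpolation=cv2.INTER_CUBIC);cv2.imwrite('pics/c2.png',c)
E
```

```text
(no output)
```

View pics/c1.png

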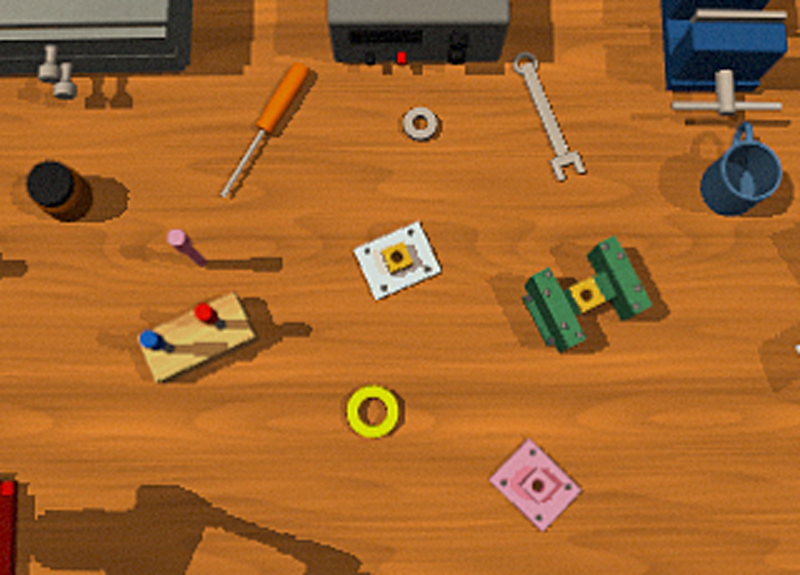

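View pics/c2.png

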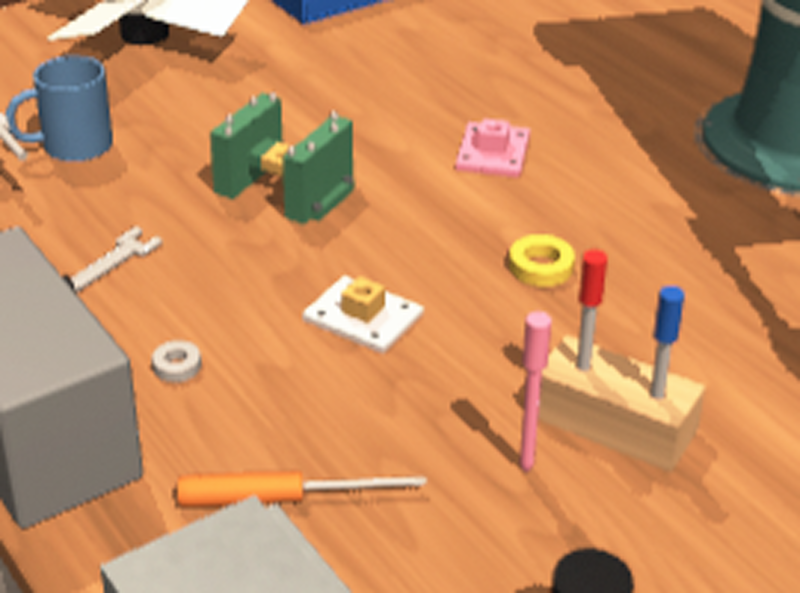

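```bash
cat >> h.py <<'E'
def goal(yaw,s=None):
    "tool pointing down (tool y down), jaw axis along world yaw, half turn nearest the present"
    c=R.from_rotvec(readout.read_state()['tcp_rot']); best=None
    for k in(0,np.pi):
        x=np.array([np.cos(yaw+k),np.sin(yaw+k),0]); y=np.array([0,0,-1.]); g=R.from_matrix(np.c_[x,y,np.cross(x,y)])
        d=(c.inv()*g).magnitude()
        if best is None or d<best[0]: best=(d,g)
    return best[1]
def plan(pos,g,grip,n=None,step=.05,stepa=.16):
    s=readout.read_state(); p=np.array(s['tool_pos']); c=R.from_rotvec(s['tcp_rot'])
    rv=(c.inv()*g).as_rotvec(); D=np.array(pos)-p
    n=n or max(1,int(np.ceil(max(np.linalg.norm(D)/step,np.linalg.norm(rv)/stepa))))
    rows=[]
    for i in range(n):
        ci=c*R.from_rotvec(rv*i/n)
        rows.append(np.r_[np.round(ci.inv().apply(D/n),4),np.round(rv/n,3),grip]+0.)
    print('rows',n,'total dworld',np.round(D,4)); print('['+','.join(str(r.tolist()) for r in rows)+']')
E
python3 - <<'E'
from h import *
s=readout.read_state();print(np.round(R.from_rotvec(s['tcp_rot']).as_matrix(),3).tolist(), s['q'])
a=read_camera('top')
w=read_camera('wrist');T=np.array(w['world_from_camera']);C=R.from_rotvec(s['tcp_rot']).as_matrix()
print('cam in tool',np.round(C.T@(T[:3,3]-s['tool_pos']),3).tolist(),np.round(C.T@T[:3,:3],3).tolist(),w['fx'])
for m in spotter.masks_of(a,'cover')[:2]:
  P,c=pts(a,m['mask']);P=P[P[:,2]<.02]
  print('cover',cv2.minAreaRect(P[:,:2].astype(np.float32)*1000))
  P,c=pts(a,m['mask']);P=P[P[:,2]>.026];print(' block',P.mean(0),len(P))
m=spotter.masks_of(a,'frame')[0];P,c=pts(a,m['mask']);P=P[(P[:,2]>.066)&(P[:,2]<.088)]
print('frame',cv2.minAreaRect(P[:,:2].astype(np.float32)*1000),P.mean(0))
for i in(0,1):
  m=spotter.masks_of(a,'rod')[i];P,c=pts(a,m['mask']);P=P[P[:,2]>.15];print('rod',P.mean(0),len(P))
m=spotter.masks_of(a,'blue_rod')[0];P,c=pts(a,m['mask']);P=P[P[:,2]>.145];print('blue',P.mean(0),len(P))
for n in('seat','lower_bush','cover_bore'):
  for q in spotter.spot_point(a,n)[:2]: print(n,q, at_z(a,[q['location']],{'seat':.076,'lower_bush':.042,'cover_bore':.032}[n]))
E
```

```text
[[0.358, 0.0, -0.934], [0.934, 0.0, 0.358], [0.0, -1.0, 0.0]] [ 1.16806425e+00  2.63873440e-01  1.60398226e+00  5.98993275e-06
  1.27370899e+00 -3.68819030e-02]
cam in tool [-0.0, -0.128, 0.08] [[1.0, 0.0, -0.001], [0.001, -0.312, 0.95], [0.0, -0.95, -0.312]] 308.0990042493983
cover ((302.3305358886719, -173.501953125), (96.42374420166016, 71.06396484375), 46.6543083190918)
 block [ 0.30209855 -0.17019822  0.03232179] 83
cover ((580.6920166015625, -3.227954864501953), (71.47471618652344, 93.14395904541016), 25.577320098876953)
 block [ 0.5816876  -0.00267995  0.03180434] 79
frame ((531.1361083984375, -234.880615234375), (95.55320739746094, 116.82858276367188), 25.576147079467773) [ 0.53027998 -0.23423584  0.07617602]
rod [0.59502449 0.25598718 0.15822111] 43
rod [0.49545246 0.21156126 0.16371516] 51
blue [0.4662287  0.2708977  0.15463057] 43
seat {'location': [394.7, 205.8], 'p': 0.83} [[ 0.53122508 -0.22969849  0.076     ]]
lower_bush {'location': [395.7, 208.5], 'p': 0.94} [[ 0.52814011 -0.23920321  0.042     ]]
cover_bore {'location': [316.2, 190.8], 'p': 0.75} [[0.5869522  0.00439408 0.032     ]]
cover_bore {'location': [395.0, 206.4], 'p': 0.69} [[ 0.53623046 -0.23927749  0.032     ]]
```

```bash
python3 - <<'E'
from h import *
plan([.582,-.003,.245],goal(.446),1,n=15)
E
```

```text
rows 15 total dworld [ 3.406e-01 -6.333e-01 -3.000e-04]
[[-0.0313, 0.0, -0.0363, 0.0, 0.051, 0.0, 1.0],[-0.0294, 0.0, -0.0378, 0.0, 0.051, 0.0, 1.0],[-0.0275, 0.0, -0.0393, 0.0, 0.051, 0.0, 1.0],[-0.0255, 0.0, -0.0406, 0.0, 0.051, 0.0, 1.0],[-0.0234, 0.0, -0.0419, 0.0, 0.051, 0.0, 1.0],[-0.0212, 0.0, -0.043, 0.0, 0.051, 0.0, 1.0],[-0.019, 0.0, -0.044, 0.0, 0.051, 0.0, 1.0],[-0.0168, 0.0, -0.0449, 0.0, 0.051, 0.0, 1.0],[-0.0145, 0.0, -0.0457, 0.0, 0.051, 0.0, 1.0],[-0.0121, 0.0, -0.0464, 0.0, 0.051, 0.0, 1.0],[-0.0098, 0.0, -0.0469, 0.0, 0.051, 0.0, 1.0],[-0.0074, 0.0, -0.0474, 0.0, 0.051, 0.0, 1.0],[-0.005, 0.0, -0.0477, 0.0, 0.051, 0.0, 1.0],[-0.0026, 0.0, -0.0479, 0.0, 0.051, 0.0, 1.0],[-0.0002, 0.0, -0.0479, 0.0, 0.051, 0.0, 1.0]]
```

Emit:
{"method": "jog_arm", "body": {"increments": [[-0.031,0,-0.036,0,0.051,0,1],[-0.029,0,-0.038,0,0.051,0,1],[-0.027,0,-0.039,0,0.051,0,1],[-0.025,0,-0.041,0,0.051,0,1],[-0.023,0,-0.042,0,0.051,0,1],[-0.021,0,-0.043,0,0.051,0,1],[-0.019,0,-0.044,0,0.051,0,1],[-0.017,0,-0.045,0,0.051,0,1],[-0.014,0,-0.046,0,0.051,0,1],[-0.012,0,-0.046,0,0.051,0,1]]}}

```text
time: 2.75
tool_pos: [0.4724, 0.1997, 0.2465]
tcp_rot: [-1.501, -0.541, 0.531]
wrist_force: [0.8, 0.3, -0.2]
width: 1.002
```

Emit:
{"method": "jog_arm", "body": {"increments": [[-0.01,0,-0.047,0,0.051,0,1],[-0.007,0,-0.047,0,0.051,0,1],[-0.005,0,-0.048,0,0.051,0,1],[-0.003,0,-0.048,0,0.051,0,1],[0,0,-0.048,0,0.051,0,1]]}}

```text
time: 3.38
tool_pos: [0.5854, -0.0213, 0.2479]
tcp_rot: [-1.542, -0.338, 0.322]
wrist_force: [0.6, 0.5, 0.0]
width: 0.999
```

```bash
python3 - <<'E'
from h import *
plan([.582,-.003,.17],goal(.446),1)
E
```

```text
rows 2 total dworld [-0.0034  0.0183 -0.0779]
[[0.0018, 0.039, 0.009, 0.0, -0.012, 0.005, 1.0],[0.0021, 0.039, 0.009, 0.0, -0.012, 0.005, 1.0]]
```

Emit:
{"method": "jog_arm", "body": {"increments": [[0.002,0.039,0.008,0,-0.012,0.005,1],[0.002,0.039,0.008,0,-0.012,0.005,1],[0,0,0,0,0,0,1]]}}

```text
time: 3.75
tool_pos: [0.5859, -0.0095, 0.1699]
tcp_rot: [-1.545, -0.347, 0.341]
wrist_force: [-0.5, -0.5, -0.5]
width: 0.994
```

```bash
cat >> h.py <<'E'
def rect(P):
    (c,(w,h),a)=cv2.minAreaRect(P[:,:2].astype(np.float32)*1000); return np.round([*c,w,h,a],1)
def st():
    s=readout.read_state(); m=R.from_rotvec(s['tcp_rot']).as_matrix()
    print('t',round(s['time'],2),'tcp',np.round(s['tool_pos'],4),'jawyaw',round(np.degrees(np.arctan2(m[1,0],m[0,0])),2),'ydir',np.round(m[:,1],4),'F',np.round(s['wrist_force'],1),'w',round(s['width'],3))
    return s
E
python3 - <<'E'
from h import *
st(); w=read_camera('wrist'); cv2.imwrite('pics/w1.png',w['img'])
for m in spotter.masks_of(w,'cover')[:2]:
  P,c=pts(w,m['mask']); print(m['p'],m['location'])
  for lo,hi in((.004,.014),(.027,.037)):
    Q=P[(P[:,2]>lo)&(P[:,2]<hi)]; print(len(Q),rect(Q),Q[:,2].mean())
for q in spotter.spot_point(w,'cover_bore')[:2]: print(q,at_z(w,[q['location']],.032))
E
```

```text
t 3.75 tcp [ 0.5859 -0.0095  0.1699] jawyaw 25.13 ydir [ 4.2e-03 -6.0e-04 -1.0e+00] F [-0.5 -0.5 -0.5] w 0.994
0.86 [318.2, 173.4]
5307 [583.6  -3.2  69.9  90.7  23.5] 0.007935646396092535
942 [583.6  -2.9  30.   30.7  23.9] 0.03158694720432628
0.77 [16.4, 206.7]
2564 [ 313.9 -159.1   61.7   69.7   45.4] 0.008122010899644034
0 [0. 0. 0. 0. 0.] nan
{'location': [319.5, 185.6], 'p': 0.62} [[ 0.58317869 -0.00435444  0.032     ]]<stdin>:6: RuntimeWarning: Mean of empty slice.
  ret = ret.dtype.type(ret / rcount)
```

View pics/w1.png

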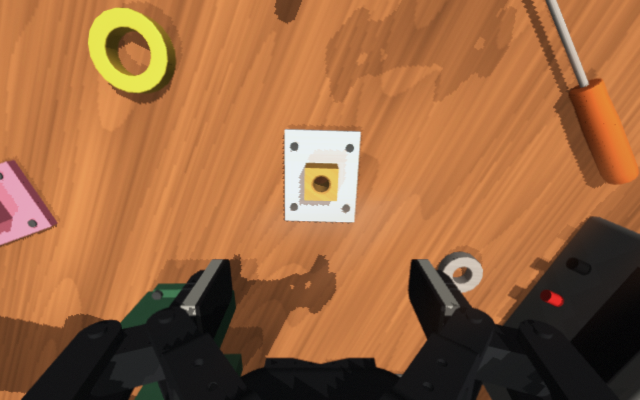

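```bash
python3 - <<'E'
from h import *
plan([.530,-.234,.21],goal(.43),1,n=5)
E
```

```text
rows 5 total dworld [-0.0596 -0.2243  0.035 ]
[[-0.0298, -0.0071, -0.0356, 0.001, 0.002, 0.002, 1.0],[-0.0297, -0.0071, -0.0356, 0.001, 0.002, 0.002, 1.0],[-0.0297, -0.0071, -0.0357, 0.001, 0.002, 0.002, 1.0],[-0.0296, -0.007, -0.0357, 0.001, 0.002, 0.002, 1.0],[-0.0296, -0.007, -0.0358, 0.001, 0.002, 0.002, 1.0]]
```

Emit:
{"method": "jog_arm", "body": {"increments": [[-0.03,-0.007,-0.036,0.001,-0.002,0.002,1],[-0.03,-0.007,-0.036,0.001,-0.002,0.002,1],[-0.03,-0.007,-0.036,0.001,-0.002,0.002,1],[-0.03,-0.007,-0.036,0.001,0,0.002,1],[-0.03,-0.007,-0.036,0.001,0,0.002,1],[0,0,0,0,0,0,1],[0,0,0,0,0,0,1]]}}

```text
time: 4.78
tool_pos: [0.5383, -0.245, 0.23]
tcp_rot: [-1.56, -0.374, 0.331]
wrist_force: [0.4, 0.9, -0.3]
width: 1.002
```

```bash
python3 - <<'E'
from h import *
st(); w=read_camera('wrist'); cv2.imwrite('pics/w2.png',w['img']); np.savez('w2.npz',**{k:v for k,v in w.items()})
m=spotter.masks_of(w,'frame')[0]; print(m['p'],m['location'])
P,c=pts(w,m['mask']); np.save('fr.npy',P)
for lo,hi in((.072,.079),(.036,.046)):
    Q=P[(P[:,2]>lo)&(P[:,2]<hi)]; print(len(Q),rect(Q),Q.mean(0))
for n,z in(('seat',.076),('lower_bush',.042)):
  for q in spotter.spot_point(w,n)[:2]: print(n,q,at_z(w,[q['location']],z))
E
```

```text
t 4.78 tcp [ 0.5383 -0.245   0.23  ] jawyaw 25.71 ydir [ 0.0306 -0.0116 -0.9995] F [ 0.4  0.9 -0.3] w 1.002
0.95 [316.3, 157.3]
4799 [ 532.3 -235.8   96.   114.    25.6] [ 0.52907544 -0.22906882  0.07580088]
1867 [ 533.2 -238.1   94.3   61.5   25.6] [ 0.53448768 -0.24060423  0.04178922]
seat {'location': [316.9, 170.4], 'p': 0.8} [[ 0.53297654 -0.23333394  0.076     ]]
seat {'location': [584.3, 78.1], 'p': 0.34} [[ 0.70449204 -0.06268345  0.076     ]]
lower_bush {'location': [312.5, 167.2], 'p': 0.84} [[ 0.53140349 -0.23969386  0.042     ]]
```

View pics/w2.png

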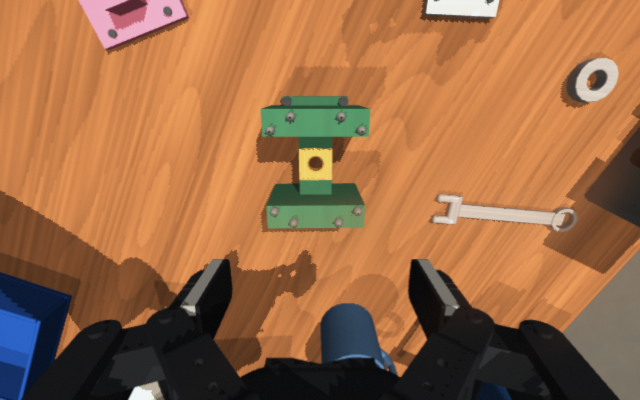

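```bash
python3 - <<'E'
from h import *
plan([.5836,-.003,.13],goal(np.radians(23.7)),1,n=6)
E
```

```text
rows 6 total dworld [ 0.0456  0.2407 -0.0984]
[[0.024, 0.0162, 0.0332, 0.004, 0.006, 0.004, 1.0],[0.0238, 0.0162, 0.0332, 0.004, 0.006, 0.004, 1.0],[0.0237, 0.0163, 0.0333, 0.004, 0.006, 0.004, 1.0],[0.0235, 0.0163, 0.0334, 0.004, 0.006, 0.004, 1.0],[0.0234, 0.0163, 0.0335, 0.004, 0.006, 0.004, 1.0],[0.0232, 0.0164, 0.0336, 0.004, 0.006, 0.004, 1.0]]
```

Emit:
{"method": "jog_arm", "body": {"increments": [[0.022,0.012,0.032,0.004,0.006,0.004,1],[0.022,0.014,0.032,0.004,0.006,0.004,1],[0.022,0.015,0.032,0.004,0.006,0.004,1],[0.022,0.015,0.032,0.004,0.006,0.004,1],[0.022,0.015,0.032,0.004,0.006,0.004,1],[0.015,0.012,0.02,0,0,0,1],[0,0,0,0,0,0,1],[0,0,0,0,0,0,1]]}}

```text
time: 5.98
tool_pos: [0.5759, -0.0142, 0.1401]
tcp_rot: [-1.544, -0.336, 0.34]
wrist_force: [0.5, -0.3, -0.5]
width: 1.002
```

```bash
python3 - <<'E'
from h import *
st();plan([.5836,-.003,.08],goal(np.radians(23.7)),1,n=2)
E
```

```text
t 5.97 tcp [ 0.5759 -0.0142  0.1401] jawyaw 24.69 ydir [-2.8e-03 -8.0e-04 -1.0e+00] F [ 0.5 -0.3 -0.5] w 1.002
rows 2 total dworld [ 0.0077  0.0112 -0.0601]
[[0.0059, 0.03, 0.0035, 0.0, 0.009, -0.001, 1.0],[0.0058, 0.0301, 0.0035, 0.0, 0.009, -0.001, 1.0]]
```

Emit:
{"method": "jog_arm", "body": {"increments": [[0.006,0.03,0.0035,0,0.009,-0.001,0.6],[0.006,0.03,0.0035,0,0.009,-0.001,0.6],[0,0,0,0,0,0,0.6],[0,0,0,0,0,0,0.6]]}}

```text
time: 6.48
tool_pos: [0.5865, -0.0061, 0.0831]
tcp_rot: [-1.549, -0.326, 0.318]
wrist_force: [-0.3, 0.3, -0.2]
width: 0.597
```

```bash
python3 - <<'E'
from h import *
st();plan([.5836,-.003,.027],goal(np.radians(23.7)),.6,n=2)
w=read_camera('wrist')
for m in spotter.masks_of(w,'cover')[:1]:
  P,c=pts(w,m['mask']); print(m['p'],m['location'])
  for lo,hi in((.004,.014),(.027,.037)):
    Q=P[(P[:,2]>lo)&(P[:,2]<hi)]; print(len(Q),rect(Q),Q[:,2].mean())
E
```

```text
t 6.47 tcp [ 0.5865 -0.0061  0.0831] jawyaw 23.5 ydir [ 0.0053 -0.0015 -1.    ] F [-0.3  0.3 -0.2] w 0.597
rows 2 total dworld [-0.0029  0.0031 -0.0561]
[[-0.0008, 0.0281, 0.0021, 0.002, -0.002, 0.002, 0.6],[-0.0008, 0.0281, 0.002, 0.002, -0.002, 0.002, 0.6]]
0.63 [314.6, 203.3]
9665 [583.6  -3.1  70.2  90.9  23.5] 0.007942001392251662
1844 [583.7  -2.7  30.1  30.9  23.5] 0.03155540214102241
```

Emit:
{"method": "jog_arm", "body": {"increments": [[-0.001,0.027,0.002,0.002,0,0.002,0.6],[-0.001,0.027,0.002,0.002,0,0.002,0.6],[0,0,0,0,0,0,0.6],[0,0,0,0,0,0,0.6]]}}

```text
time: 7.08
tool_pos: [0.5882, -0.0045, 0.0351]
tcp_rot: [-1.549, -0.33, 0.312]
wrist_force: [1.0, -1.2, 0.6]
width: 0.599
```

```bash
python3 - <<'E'
from h import *
st();plan([.5836,-.003,.027],goal(np.radians(23.5)),.6,n=1)
E
```

```text
t 7.08 tcp [ 0.5882 -0.0045  0.0351] jawyaw 23.44 ydir [ 1.130e-02 -2.000e-04 -9.999e-01] F [ 1.  -1.2  0.6] w 0.599
rows 1 total dworld [-0.0046  0.0015 -0.0081]
[[-0.0037, 0.0081, 0.0033, 0.005, -0.001, 0.01, 0.6]]
```

Emit:
{"method": "jog_arm", "body": {"increments": [[-0.004,0.008,0.003,0.005,0,0.01,0.6],[0,0,0,0,0,0,0.6]]}}

```text
time: 7.32
tool_pos: [0.5847, -0.0035, 0.029]
tcp_rot: [-1.547, -0.323, 0.318]
wrist_force: [-1.4, 0.1, -0.2]
width: 0.604
```

```bash
python3 - <<'E'
from h import *
st();plan([.5836,-.003,.027],goal(np.radians(23.5)),.6,n=1)
E
```

```text
t 7.33 tcp [ 0.5847 -0.0035  0.029 ] jawyaw 23.43 ydir [ 3.e-03  3.e-04 -1.e+00] F [-1.4  0.1 -0.2] w 0.604
rows 1 total dworld [-0.0011  0.0005 -0.002 ]
[[-0.0008, 0.002, 0.0009, 0.001, -0.001, 0.003, 0.6]]
```

Close, then lift.

Emit:
{"method": "jog_arm", "body": {"increments": [[-0.001,0.001,0.001,0.001,0,0.003,0.6],[0,0,0,0,0,0,0],[0,0,0,0,0,0,0],[0,0,0,0,0,0,0],[0,0,0,0,0,0,0],[0,0,0,0,0,0,0]], "force": 50}}

```text
time: 8.07
tool_pos: [0.5844, -0.0029, 0.0291]
tcp_rot: [-1.547, -0.322, 0.32]
wrist_force: [-0.2, -0.8, 0.7]
width: 0.336
```

```bash
python3 - <<'E'
from h import *
st();plan([.5836,-.003,.17],goal(np.radians(23.5)),0,n=4)
E
```

```text
t 8.07 tcp [ 0.5844 -0.0029  0.0291] jawyaw 23.44 ydir [ 1.8e-03 -1.0e-04 -1.0e+00] F [-0.2 -0.8  0.7] w 0.336
rows 4 total dworld [-8.000e-04 -1.000e-04  1.409e-01]
[[-0.0001, -0.0352, 0.0, 0.0, 0.0, 0.0, 0.0],[-0.0001, -0.0352, 0.0, 0.0, 0.0, 0.0, 0.0],[-0.0001, -0.0352, 0.0, 0.0, 0.0, 0.0, 0.0],[-0.0002, -0.0352, 0.0001, 0.0, 0.0, 0.0, 0.0]]
```

Emit:
{"method": "jog_arm", "body": {"increments": [[0,-0.03,0,0,0,0,0],[0,-0.035,0,0,0,0,0],[0,-0.035,0,0,0,0,0],[0,-0.03,0,0,0,0,0],[0,0,0,0,0,0,0]]}}

```text
time: 8.7
tool_pos: [0.5803, -0.0028, 0.1576]
tcp_rot: [-1.545, -0.315, 0.327]
wrist_force: [-0.3, 0.1, -1.7]
width: 0.337
```

```bash
python3 - <<'E'
from h import *
st();plan([.5323,-.2358,.165],goal(np.radians(25.6)),0,n=7)
w=read_camera('wrist')
for m in spotter.masks_of(w,'cover')[:1]:
  P,c=pts(w,m['mask']); s=readout.read_state(); C=R.from_rotvec(s['tcp_rot']).as_matrix(); L=(P-s['tool_pos'])@C
  print(m['p'],m['location'],len(L))
  for lo,hi in((.012,.027),(-.01,.003)):
    Q=L[(L[:,1]>lo)&(L[:,1]<hi)]; print(len(Q),rect(Q[:,[0,2]]),np.median(Q[:,1]))
E
```

```text
t 8.7 tcp [ 0.5803 -0.0028  0.1576] jawyaw 23.44 ydir [-8.1e-03  3.0e-04 -1.0e+00] F [-0.3  0.1 -1.7] w 0.337
rows 7 total dworld [-0.048  -0.233   0.0074]
[[-0.0195, -0.001, -0.0278, -0.001, -0.005, -0.001, 0.0],[-0.0197, -0.001, -0.0277, -0.001, -0.005, -0.001, 0.0],[-0.0198, -0.001, -0.0276, -0.001, -0.005, -0.001, 0.0],[-0.02, -0.001, -0.0275, -0.001, -0.005, -0.001, 0.0],[-0.0201, -0.001, -0.0274, -0.001, -0.005, -0.001, 0.0],[-0.0203, -0.001, -0.0273, -0.001, -0.005, -0.001, 0.0],[-0.0204, -0.001, -0.0272, -0.001, -0.005, -0.001, 0.0]]
0.92 [316.8, 223.8] 15780
11332 [ 1.8 -1.1 70.3 91.2  0.1] 0.01777506793695371
3682 [ 1.7 -0.9 56.3 31.8  0.9] -0.005992466274397453
```

Emit:
{"method": "jog_arm", "body": {"increments": [[-0.018,-0.001,-0.026,-0.001,-0.005,-0.001,0],[-0.019,-0.001,-0.027,-0.001,-0.005,-0.001,0],[-0.019,-0.001,-0.027,-0.001,-0.005,-0.001,0],[-0.019,-0.001,-0.027,-0.001,-0.005,-0.001,0],[-0.019,-0.001,-0.027,-0.001,-0.005,-0.001,0],[-0.018,-0.001,-0.025,-0.001,-0.005,-0.001,0],[-0.01,-0.001,-0.013,-0.001,-0.005,-0.001,0],[0,0,0,0,0,0,0],[0,0,0,0,0,0,0],[0,0,0,0,0,0,0]]}}

```text
time: 10.05
tool_pos: [0.5236, -0.2091, 0.139]
tcp_rot: [-1.524, -0.322, 0.379]
wrist_force: [-0.1, -0.7, -1.5]
width: 0.338
```

```bash
cat >> h.py <<'E'
def held():
    s=st(); w=read_camera('wrist'); s2=readout.read_state(); print('drift mm',np.round((np.array(s2['tool_pos'])-s['tool_pos'])*1000,2))
    m=spotter.masks_of(w,'cover')[0]; P,c=pts(w,m['mask']); C=R.from_rotvec(s['tcp_rot']).as_matrix(); L=(P-s['tool_pos'])@C
    for lo,hi in((.014,.026),(-.01,.003)):
        Q=L[(L[:,1]>lo)&(L[:,1]<hi)]; y0=np.median(Q[:,1]); k=np.abs(Q[:,1]-y0)<.003; W=P[(L[:,1]>lo)&(L[:,1]<hi)][k]
        print('tool xz',rect(Q[k][:,[0,2]]),'y',y0,'world',rect(W),np.median(W[:,2]))
    return w
E
python3 - <<'E'
from h import *
w=held(); cv2.imwrite('pics/w3.png',w['img'])
plan([.5323,-.2358,.15],goal(np.radians(25.6)),0,n=1)
E
```

```text
t 10.05 tcp [ 0.5236 -0.2091  0.139 ] jawyaw 25.69 ydir [-0.0387  0.0093 -0.9992] F [-0.1 -0.7 -1.5] w 0.338
drift mm [0.02 0.05 0.07]
tool xz [0. 0. 0. 0. 0.] y nan world [0. 0. 0. 0. 0.] nan
tool xz [0. 0. 0. 0. 0.] y nan world [0. 0. 0. 0. 0.] nan
rows 1 total dworld [ 0.0086 -0.0266  0.0108]
[[-0.0041, -0.0113, -0.0274, -0.025, 0.001, -0.031, 0.0]]
  return _methods._mean(a, axis=axis, dtype=dtype,
  ret = ret.dtype.type(ret / rcount)
```

Emit:
{"method": "jog_arm", "body": {"increments": [[-0.002,-0.006,-0.014,-0.012,0,-0.015,0],[-0.002,-0.006,-0.014,-0.012,0,-0.015,0],[0,0,0,0,0,0,0],[0,0,0,0,0,0,0]]}}

```text
time: 10.65
tool_pos: [0.5342, -0.2382, 0.1529]
tcp_rot: [-1.544, -0.355, 0.35]
wrist_force: [-0.5, 0.3, -2.3]
width: 0.333
```

```bash
python3 - <<'E'
s=open('h.py').read()
s=s.replace("m=spotter.masks_of(w,'cover')[0]; P,c=pts(w,m['mask']); C=R","C=R").replace("L=(P-s['tool_pos'])@C\n    for lo","""
    P=max((pts(w,m['mask'])[0] for m in spotter.masks_of(w,'cover')),key=lambda P:(np.linalg.norm(P-s['tool_pos'],axis=1)<.07).sum()); L=(P-s['tool_pos'])@C
    for lo""")
open('h.py','w').write(s)
E
python3 - <<'E'
from h import *
w=held(); cv2.imwrite('pics/w3.png',w['img'])
plan([.5323,-.2358,.15],goal(np.radians(25.6)),0,n=1)
E
```

```text
t 10.65 tcp [ 0.5342 -0.2382  0.1529] jawyaw 25.73 ydir [ 0.0039 -0.0016 -1.    ] F [-0.5  0.3 -2.3] w 0.333
drift mm [ 0.09 -0.03  0.02]
tool xz [-0.5  0.  70.4 91.3  0.1] y 0.021208950595557077 world [ 533.8 -238.5   70.4   91.3   25.8] 0.13167010801509693
tool xz [-7.   0.2 43.  31.6  0.1] y -0.002558042497336508 world [ 527.8 -241.1   43.    31.6   25.8] 0.15556920675391878
rows 1 total dworld [-0.002   0.0022 -0.0028]
[[-0.0008, 0.0028, 0.0028, 0.003, 0.003, 0.003, 0.0]]
```

View pics/w3.png

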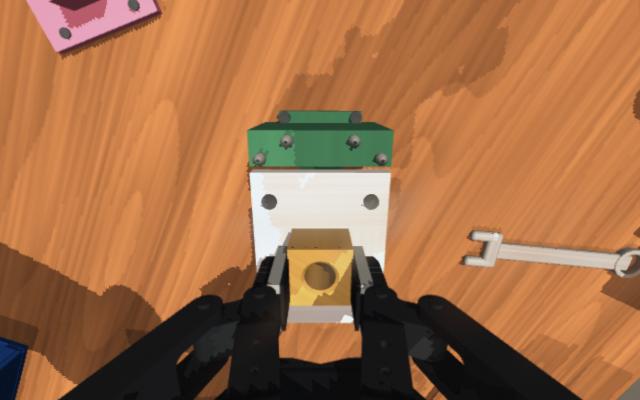

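Emit:
{"method": "jog_arm", "body": {"increments": [[0,0.012,0.003,0.003,0,0.003,0],[0,0.012,0,0,0,0,0],[0,0,0,0,0,0,0],[0,0,0,0,0,0,0]]}}

```text
time: 11.25
tool_pos: [0.5318, -0.2339, 0.1254]
tcp_rot: [-1.54, -0.351, 0.355]
wrist_force: [0.6, 0.2, -2.7]
width: 0.342
```

```bash
python3 - <<'E'
from h import *
w=held()
m=spotter.masks_of(w,'frame')
def cheek(P,t):
  a=np.radians(25.6); u=np.array([[np.cos(a),np.sin(a)],[-np.sin(a),np.cos(a)]]); L=(P[:,:2]-[.5323,-.2358])@u.T
  k=(abs(P[:,2]-.076)<.003)&(L[:,1]>.03)&(L[:,1]<.065)&(abs(L[:,0])<.06); L=L[k]
  print(t,k.sum(),rect(L), 'mean z',P[k,2].mean())
for q in m[:2]: cheek(pts(w,q['mask'])[0],'now')
cheek(np.load('fr.npy'),'w2')
plan([.5327,-.2355,.125],goal(np.radians(25.6)),0,n=1)
E
```

```text
t 11.25 tcp [ 0.5318 -0.2339  0.1254] jawyaw 25.79 ydir [-0.0035  0.0015 -1.    ] F [ 0.6  0.2 -2.7] w 0.342
drift mm [-0.15  0.03 -0.07]
tool xz [-0.7  0.  91.2 70.3 89.8] y 0.021180862723398412 world [ 531.1 -234.2   70.3   91.2   25.6] 0.10422710522916631
tool xz [ 5.8  0.3 31.8 42.9 89.6] y -0.002588171861758762 world [ 536.9 -231.2   42.9   31.8   25.4] 0.12802069692445878
now 4083 [ 0.2 45.5 96.2 24.5  0.3] mean z 0.07582362754793004
w2 2739 [-0.1 45.2 96.  23.5  0.1] mean z 0.07585009743492495
rows 1 total dworld [ 0.0007 -0.0014 -0.0009]
[[0.0, 0.0009, -0.0015, -0.002, 0.003, -0.002, 0.0]]
```

Emit:
{"method": "jog_arm", "body": {"increments": [[0.0004,0.004,-0.0017,-0.002,0.002,-0.003,0],[0,0.003,0,0,0,0,0],[0,0,0,0,0,0,0]]}}

```text
time: 11.78
tool_pos: [0.5337, -0.2359, 0.1192]
tcp_rot: [-1.543, -0.353, 0.349]
wrist_force: [0.2, 0.5, -2.5]
width: 0.338
```

```bash
python3 - <<'E'
from h import *
w=held()
plan([.5326,-.2353,.118],goal(np.radians(25.6)),0,n=1)
E
```

```text
t 11.78 tcp [ 0.5337 -0.2359  0.1192] jawyaw 25.66 ydir [ 2.5e-03 -1.0e-04 -1.0e+00] F [ 0.2  0.5 -2.5] w 0.338
drift mm [ 0.1  -0.06  0.15]
tool xz [-0.7  0.1 70.5 91.2  0. ] y 0.021178781852379244 world [ 533.1 -236.2   70.5   91.2   25.7] 0.09799383030889994
tool xz [-0.6  0.3 31.4 55.9 89.5] y -0.002635875919062597 world [ 533.1 -236.    55.9   31.4   25.2] 0.12191150762352891
rows 1 total dworld [-0.0013  0.0007 -0.0015]
[[-0.0008, 0.0015, 0.0012, 0.002, 0.001, 0.002, 0.0]]
```

Emit:
{"method": "jog_arm", "body": {"increments": [[-0.0005,0.003,0.0008,0.0015,0,0.002,0],[0,0.003,0,0,0,0,0],[0,0,0,0,0,0,0]]}}

```text
time: 12.25
tool_pos: [0.5331, -0.2355, 0.1132]
tcp_rot: [-1.542, -0.352, 0.351]
wrist_force: [0.3, 0.0, -2.1]
width: 0.34
```

```bash
python3 - <<'E'
from h import *
w=held()
plan([.5326,-.2353,.112],goal(np.radians(25.6)),0,n=1)
E
```

```text
t 12.25 tcp [ 0.5331 -0.2355  0.1132] jawyaw 25.66 ydir [ 4.e-04  1.e-04 -1.e+00] F [ 0.3  0.  -2.1] w 0.34
drift mm [ 0.1  -0.04  0.14]
tool xz [0. 0. 0. 0. 0.] y nan world [0. 0. 0. 0. 0.] nan
tool xz [0. 0. 0. 0. 0.] y nan world [0. 0. 0. 0. 0.] nan
rows 1 total dworld [-0.0007  0.0003 -0.0015]
[[-0.0005, 0.0015, 0.0005, 0.0, 0.001, 0.001, 0.0]]
  return _methods._mean(a, axis=axis, dtype=dtype,
  ret = ret.dtype.type(ret / rcount)
```

Emit:
{"method": "jog_arm", "body": {"increments": [[-0.0002,0.003,0.0003,0,0,0,0],[0,0.003,0,0,0,0,0],[0,0.001,0,0,0,0,0],[0,0,0,0,0,0,0]]}}

```text
time: 12.85
tool_pos: [0.533, -0.2354, 0.106]
tcp_rot: [-1.542, -0.352, 0.351]
wrist_force: [-0.8, 0.5, -2.2]
width: 0.337
```

```bash
python3 - <<'E'
from h import *
w=held()
plan([.5326,-.2353,.105],goal(np.radians(25.6)),0,n=1)
E
```

```text
t 12.85 tcp [ 0.533  -0.2354  0.106 ] jawyaw 25.66 ydir [ 9.e-04 -1.e-04 -1.e+00] F [-0.8  0.5 -2.2] w 0.337
drift mm [ 0.05 -0.    0.05]
tool xz [-0.6  0.1 70.3 91.1  0. ] y 0.021190612113834228 world [ 532.4 -235.6   70.3   91.1   25.7] 0.08481152742056414
tool xz [-7.1  0.  32.  43.  90. ] y -0.002591497137580067 world [ 526.6 -238.4   43.    32.    25.6] 0.10867886054080741
rows 1 total dworld [-0.0005  0.0001 -0.0012]
[[-0.0004, 0.0012, 0.0003, 0.001, 0.001, 0.001, 0.0]]
```

Emit:
{"method": "jog_arm", "body": {"increments": [[0,0.001,0,0,0,0,0],[0,0,0,0,0,0,0],[0,0,0,0,0,0,0.65],[0,0,0,0,0,0,0.65],[0,0,0,0,0,0,0.65],[0,0,0,0,0,0,0.65],[0,0,0,0,0,0,0.65]]}}

```text
time: 13.82
tool_pos: [0.5347, -0.2362, 0.1071]
tcp_rot: [-1.545, -0.355, 0.348]
wrist_force: [0.2, 0.2, 0.5]
width: 0.65
```

```bash
python3 - <<'E'
from h import *
w=held()
E
```

```text
t 13.82 tcp [ 0.5347 -0.2362  0.1071] jawyaw 25.66 ydir [ 0.0047 -0.002  -1.    ] F [0.2 0.2 0.5] w 0.65
drift mm [0.01 0.02 0.02]
tool xz [0. 0. 0. 0. 0.] y nan world [0. 0. 0. 0. 0.] nan
tool xz [0. 0. 0. 0. 0.] y nan world [0. 0. 0. 0. 0.] nan
  return _methods._mean(a, axis=axis, dtype=dtype,
  ret = ret.dtype.type(ret / rcount)
```

Lift off (correcting the small tilt) and check.

Emit:
{"method": "jog_arm", "body": {"increments": [[0,-0.02,0,0.002,0,0.002,0.65],[0,-0.03,0,0.002,0,0.002,0.65],[0,-0.03,0,0,0,0,1],[0,-0.02,0,0,0,0,1],[0,0,0,0,0,0,1],[0,0,0,0,0,0,1]]}}

```text
time: 14.68
tool_pos: [0.5332, -0.2355, 0.2077]
tcp_rot: [-1.539, -0.348, 0.354]
wrist_force: [0.4, -0.6, -0.1]
width: 1.004
```

```bash
python3 - <<'E'
from h import *
s=st(); w=read_camera('wrist'); cv2.imwrite('pics/w4.png',w['img'])
P,c=pts(w,np.ones((400,640),bool)); k=np.linalg.norm(P[:,:2]-[.5323,-.2356],axis=1)<.08; P=P[k];c=c[k].astype(int)
gray=(c.max(1)-c.min(1)<60)&(c.min(1)>100); Q=P[gray&(abs(P[:,2]-.084)<.003)]; print('plate',len(Q),rect(Q),np.median(Q[:,2]),Q[:,2].std())
A=np.c_[Q[:,:2]-Q[:,:2].mean(0),np.ones(len(Q))]; print('slopes',np.linalg.lstsq(A,Q[:,2],rcond=None)[0])
Q=P[abs(P[:,2]-.108)<.003]; print('block',len(Q),rect(Q),np.median(Q[:,2]))
for n,z in(('cover_bore',.108),('seat',.076)):
  for q in spotter.spot_point(w,n)[:2]: print(n,q,at_z(w,[q['location']],z))
plan([.46,.12,.26],goal(np.radians(25.6)),1,n=9)
E
```

```text
t 14.68 tcp [ 0.5332 -0.2355  0.2077] jawyaw 25.66 ydir [-0.0044  0.0017 -1.    ] F [ 0.4 -0.6 -0.1] w 1.004
plate 6648 [ 532.  -234.1   85.8  106.1   26. ] 0.08383964011273354 0.0007696382113425399
slopes [-0.00036025 -0.00196249  0.08383202]
block 1177 [ 532.6 -235.8   30.    31.2   25. ] 0.1077570189362867
cover_bore {'location': [114.3, 0.0], 'p': 0.88} [[ 0.35353597 -0.16686732  0.108     ]]
cover_bore {'location': [318.2, 205.8], 'p': 0.7} [[ 0.53106662 -0.2358161   0.108     ]]
seat {'location': [323.5, 192.2], 'p': 0.68} [[ 0.53429843 -0.23244452  0.076     ]]
rows 9 total dworld [-0.0731  0.3554  0.0527]
[[0.0098, -0.0057, 0.0391, 0.0, 0.0, 0.0, 1.0],[0.0098, -0.0057, 0.0391, 0.0, 0.0, 0.0, 1.0],[0.0098, -0.0058, 0.0391, 0.0, 0.0, 0.0, 1.0],[0.0098, -0.0058, 0.0391, 0.0, 0.0, 0.0, 1.0],[0.0098, -0.0058, 0.0391, 0.0, 0.0, 0.0, 1.0],[0.0097, -0.0058, 0.0391, 0.0, 0.0, 0.0, 1.0],[0.0097, -0.0058, 0.0391, 0.0, 0.0, 0.0, 1.0],[0.0097, -0.0058, 0.0391, 0.0, 0.0, 0.0, 1.0],[0.0097, -0.0058, 0.0391, 0.0, 0.0, 0.0, 1.0]]
```

View pics/w4.png

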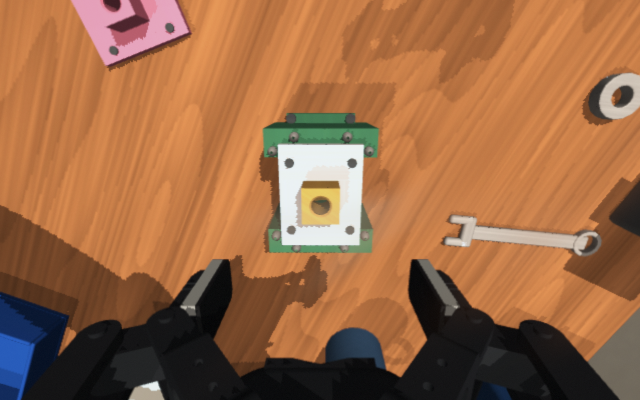

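Emit:
{"method": "jog_arm", "body": {"increments": [[0.015,-0.015,0.035,0,0,0,1],[0.016,-0.012,0.038,0,0,0,1],[0.016,-0.008,0.038,0,0,0,1],[0.016,-0.008,0.038,0,0,0,1],[0.016,-0.008,0.038,0,0,0,1],[0.016,-0.008,0.038,0,0,0,1],[0.016,-0.006,0.038,0,0,0,1],[0.016,-0.006,0.038,0,0,0,1],[0.016,-0.004,0.03,0,0,0,1],[0,0,0,0,0,0,1]]}}

```text
time: 16.08
tool_pos: [0.5149, 0.1355, 0.275]
tcp_rot: [-1.533, -0.333, 0.364]
wrist_force: [-0.6, -0.7, -0.1]
width: 1.001
```

```bash
python3 - <<'E'
from h import *
st();plan([.4955,.2116,.285],goal(np.radians(25.8)),1,n=4)
E
```

```text
t 16.07 tcp [0.5149 0.1355 0.275 ] jawyaw 25.52 ydir [-0.0214  0.0047 -0.9998] F [-0.6 -0.7 -0.1] w 1.001
rows 4 total dworld [-0.0194  0.0761  0.01  ]
[[0.0038, -0.0023, 0.0193, -0.003, -0.001, -0.004, 1.0],[0.0038, -0.0024, 0.0193, -0.003, -0.001, -0.004, 1.0],[0.0038, -0.0024, 0.0193, -0.003, -0.001, -0.004, 1.0],[0.0039, -0.0025, 0.0193, -0.003, -0.001, -0.004, 1.0]]
```

Emit:
{"method": "jog_arm", "body": {"increments": [[0.004,-0.003,0.019,-0.003,0,-0.005,1],[0.004,-0.003,0.019,-0.003,0,-0.005,1],[0.004,-0.003,0.019,-0.003,0,-0.005,1],[0.004,-0.002,0.017,0,0,-0.005,1],[0,0,0,0,0,0,1],[0,0,0,0,0,0,1]]}}

```text
time: 16.82
tool_pos: [0.4959, 0.2061, 0.2813]
tcp_rot: [-1.542, -0.342, 0.353]
wrist_force: [0.6, -0.0, -0.3]
width: 0.996
```

```bash
cat >> h.py <<'E'
def rodfit(w,z0=.06,z1=.2,xy=(.4955,.2116),r=.03):
    P,c=pts(w,np.ones((400,640),bool)); c=c.astype(int); d=np.linalg.norm(P[:,:2]-xy,axis=1)
    red=(c[:,2]>90)&(c[:,2]>2.5*c[:,1])&(c[:,2]>2.5*c[:,0])&(d<r)&(P[:,2]>z0)&(P[:,2]<z1); H=P[red]
    zt=np.percentile(H[:,2],97); top=H[H[:,2]>zt-.003]; print('red pts',len(H),'top z',zt,'top rect',rect(top),len(top))
    # cylinder fit to the handle's side: radius 10 mm, leaning axis
    S=H[(H[:,2]<zt-.005)]
    if len(S)>30:
        from scipy.optimize import least_squares
        zr=zt-.02
        f=lambda v:np.hypot(S[:,0]-v[0]-v[2]*(S[:,2]-zr),S[:,1]-v[1]-v[3]*(S[:,2]-zr))-.010
        v=least_squares(f,[*top[:,:2].mean(0),0,0],loss='soft_l1',f_scale=.001).x; print('axis at z',round(zr,4),np.round(v,4),'n',len(S),'rms',np.sqrt((f(v)**2).mean()))
        return v,zr
E
python3 - <<'E'
from h import *
st(); w=read_camera('wrist'); cv2.imwrite('pics/w5.png',w['img']); rodfit(w)
a=read_camera('scene'); rodfit(a)
E
```

```text
t 16.82 tcp [0.4959 0.2061 0.2813] jawyaw 25.38 ydir [-0.0066 -0.0011 -1.    ] F [ 0.6 -0.  -0.3] w 0.996
red pts 583 top z 0.1667511601274915 top rect [496.5 212.8  19.1  19.   26.4] 421
axis at z 0.1468 [ 0.4969  0.212  -0.0014  0.0123] n 151 rms 0.00016873338786866293
red pts 126 top z 0.16917316914917743 top rect [499.1 216.9  15.1  14.5  49.3] 21
axis at z 0.1492 [ 0.4958  0.2129 -0.0006  0.0073] n 98 rms 0.001737291625832075
```

View pics/w5.png

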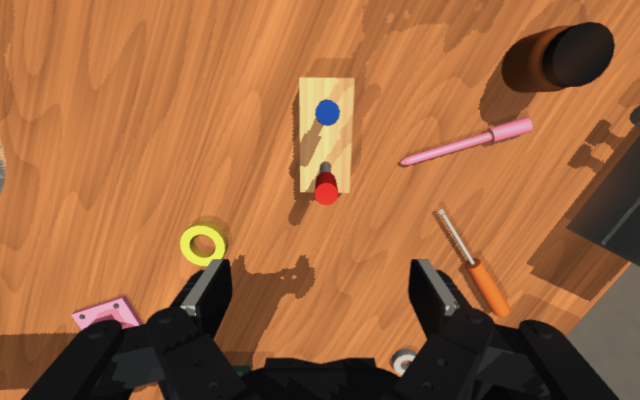

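```bash
python3 - <<'E'
from h import *
plan([.4967,.212,.2],goal(np.radians(25.6)),1,n=3)
E
```

```text
rows 3 total dworld [ 0.0007  0.006  -0.0815]
[[0.0012, 0.0272, 0.0016, -0.001, -0.001, -0.002, 1.0],[0.0012, 0.0272, 0.0017, -0.001, -0.001, -0.002, 1.0],[0.0011, 0.0272, 0.0017, -0.001, -0.001, -0.002, 1.0]]
```

Emit:
{"method": "jog_arm", "body": {"increments": [[0.001,0.025,0.002,-0.001,0,-0.002,1],[0.001,0.027,0.002,-0.001,0,-0.002,1],[0.001,0.025,0.001,-0.001,0,-0.002,1],[0,0,0,0,0,0,0.8],[0,0,0,0,0,0,0.8]]}}

```text
time: 17.55
tool_pos: [0.4985, 0.2096, 0.2044]
tcp_rot: [-1.545, -0.347, 0.342]
wrist_force: [0.2, 1.2, 0.2]
width: 0.799
```

```bash
python3 - <<'E'
from h import *
st();plan([.4967,.212,.142],goal(np.radians(25.6)),.8,n=3)
rodfit(read_camera('wrist'))
E
```

```text
t 17.55 tcp [0.4985 0.2096 0.2044] jawyaw 25.16 ydir [ 3.7e-03 -8.0e-04 -1.0e+00] F [0.2 1.2 0.2] w 0.799
rows 3 total dworld [-0.0018  0.0024 -0.0624]
[[-0.0003, 0.0208, 0.001, 0.001, -0.003, 0.001, 0.8],[-0.0002, 0.0208, 0.001, 0.001, -0.003, 0.001, 0.8],[-0.0002, 0.0208, 0.001, 0.001, -0.003, 0.001, 0.8]]
red pts 1014 top z 0.16679029645656504 top rect [496.8 212.9  19.   18.9  49.8] 770
axis at z 0.1468 [ 0.497   0.2122 -0.006   0.0146] n 242 rms 0.0002367180851188913
```

Emit:
{"method": "jog_arm", "body": {"increments": [[0,0.02,0.001,0.001,0,0.001,0.7],[0,0.021,0.001,0.001,0,0.001,0.5],[0,0.02,0.001,0.001,0,0.001,0.5],[0,0,0,0,0,0,0.5],[0,0,0,0,0,0,0.5]]}}

```text
time: 18.23
tool_pos: [0.4991, 0.2128, 0.1427]
tcp_rot: [-1.542, -0.348, 0.34]
wrist_force: [-0.0, -0.1, 1.0]
width: 0.501
```

```bash
python3 - <<'E'
from h import *
st();plan([.497,.212,.142],goal(np.radians(25.6)),.5,n=1)
E
```

```text
t 18.23 tcp [0.4991 0.2128 0.1427] jawyaw 25.14 ydir [ 0.0043  0.0025 -1.    ] F [-0.  -0.1  1. ] w 0.501
rows 1 total dworld [-0.0021 -0.0008 -0.0007]
[[-0.0023, 0.0007, 0.0002, 0.0, -0.008, 0.005, 0.5]]
```

Correct the 2 mm in jaw direction and grip.

Emit:
{"method": "jog_arm", "body": {"increments": [[-0.002,0.001,0,0,-0.006,0.004,0.5],[0,0,0,0,0,0,0.5],[0,0,0,0,0,0,0],[0,0,0,0,0,0,0],[0,0,0,0,0,0,0],[0,0,0,0,0,0,0],[0,0,0,0,0,0,0]], "force": 60}}

```text
time: 19.1
tool_pos: [0.4984, 0.2123, 0.1441]
tcp_rot: [-1.542, -0.352, 0.346]
wrist_force: [0.2, -0.6, 0.2]
width: 0.216
```

```bash
python3 - <<'E'
from h import *
st();plan([.497,.212,.275],goal(np.radians(25.6)),0,n=5)
E
```

```text
t 19.1 tcp [0.4984 0.2123 0.1441] jawyaw 25.51 ydir [ 0.004   0.0018 -1.    ] F [ 0.2 -0.6  0.2] w 0.216
rows 5 total dworld [-0.0014 -0.0003  0.1309]
[[-0.0002, -0.0262, 0.0001, 0.0, 0.0, 0.001, 0.0],[-0.0002, -0.0262, 0.0001, 0.0, 0.0, 0.001, 0.0],[-0.0002, -0.0262, 0.0001, 0.0, 0.0, 0.001, 0.0],[-0.0002, -0.0262, 0.0001, 0.0, 0.0, 0.001, 0.0],[-0.0003, -0.0262, 0.0001, 0.0, 0.0, 0.001, 0.0]]
```

Emit:
{"method": "jog_arm", "body": {"increments": [[0,-0.01,0,0,0,0,0],[0,-0.016,0,0,0,0,0],[0,-0.018,0,0,0,0,0],[0,-0.018,0,0,0,0,0],[0,-0.018,0,0,0,0,0],[0,-0.02,0,0,0,0,0],[0,-0.02,0,0,0,0,0],[0,-0.016,0,0,0,0,0],[0,0,0,0,0,0,0],[0,0,0,0,0,0,0]]}}

```text
time: 20.35
tool_pos: [0.4979, 0.2122, 0.2919]
tcp_rot: [-1.541, -0.355, 0.343]
wrist_force: [0.0, -0.5, -2.0]
width: 0.216
```

```bash
python3 - <<'E'
from h import *
st();plan([.5325,-.2357,.285],goal(np.radians(25.6)),0,n=13)
a=read_camera('top'); m=spotter.masks_of(a,'blue_rod')[0];P,c=pts(a,m['mask']);P=P[P[:,2]>.145];print('blue',P.mean(0),len(P))
E
```

```text
t 20.35 tcp [0.4979 0.2122 0.2919] jawyaw 25.51 ydir [ 0.0074  0.0033 -1.    ] F [ 0.  -0.5 -2. ] w 0.216
rows 13 total dworld [ 0.0346 -0.4479 -0.0069]
[[-0.0124, 0.0004, -0.0322, 0.0, 0.0, 0.001, 0.0],[-0.0124, 0.0004, -0.0322, 0.0, 0.0, 0.001, 0.0],[-0.0124, 0.0005, -0.0322, 0.0, 0.0, 0.001, 0.0],[-0.0125, 0.0005, -0.0322, 0.0, 0.0, 0.001, 0.0],[-0.0125, 0.0005, -0.0322, 0.0, 0.0, 0.001, 0.0],[-0.0125, 0.0005, -0.0322, 0.0, 0.0, 0.001, 0.0],[-0.0125, 0.0005, -0.0322, 0.0, 0.0, 0.001, 0.0],[-0.0125, 0.0005, -0.0322, 0.0, 0.0, 0.001, 0.0],[-0.0125, 0.0005, -0.0322, 0.0, 0.0, 0.001, 0.0],[-0.0125, 0.0005, -0.0322, 0.0, 0.0, 0.001, 0.0],[-0.0125, 0.0005, -0.0322, 0.0, 0.0, 0.001, 0.0],[-0.0125, 0.0005, -0.0322, 0.0, 0.0, 0.001, 0.0],[-0.0125, 0.0005, -0.0322, 0.0, 0.0, 0.001, 0.0]]Traceback (most recent call last):
  File "<stdin>", line 3, in <module>
IndexError: list index out of range
```

Emit:
{"method": "jog_arm", "body": {"increments": [[-0.009,0,-0.024,0,0,0.001,0],[-0.012,0,-0.032,0,0,0.001,0],[-0.012,0,-0.032,0,0,0.001,0],[-0.012,0,-0.032,0,0,0.001,0],[-0.012,0,-0.032,0,0,0.001,0],[-0.012,0,-0.032,0,0,0.001,0],[-0.012,0,-0.032,0,0,0.001,0],[-0.012,0,-0.032,0,0,0,0],[-0.012,0,-0.032,0,0,0,0],[0,0,0,0,0,0,0]]}}

```text
time: 21.7
tool_pos: [0.5196, -0.0943, 0.2795]
tcp_rot: [-1.538, -0.337, 0.365]
wrist_force: [-1.0, 0.3, -1.8]
width: 0.215
```

```bash
python3 - <<'E'
from h import *
st();plan([.5325,-.2357,.285],goal(np.radians(25.6)),0,n=4)
E
```

```text
t 21.7 tcp [ 0.5196 -0.0943  0.2795] jawyaw 25.65 ydir [-0.0184 -0.     -0.9998] F [-1.   0.3 -1.8] w 0.215
rows 4 total dworld [ 0.0129 -0.1414  0.0055]
[[-0.0124, -0.0014, -0.0332, -0.002, 0.0, -0.004, 0.0],[-0.0124, -0.0014, -0.0332, -0.002, 0.0, -0.004, 0.0],[-0.0124, -0.0014, -0.0333, -0.002, 0.0, -0.004, 0.0],[-0.0124, -0.0014, -0.0333, -0.002, 0.0, -0.004, 0.0]]
```

Emit:
{"method": "jog_arm", "body": {"increments": [[-0.01,-0.002,-0.028,-0.002,0,-0.004,0],[-0.012,-0.001,-0.032,-0.002,0,-0.004,0],[-0.012,-0.001,-0.032,-0.002,0,-0.004,0],[-0.009,-0.001,-0.024,-0.002,0,-0.004,0],[-0.003,0,-0.008,0,0,0,0],[0,0,0,0,0,0,0],[0,0,0,0,0,0,0]]}}

```text
time: 22.58
tool_pos: [0.5307, -0.2224, 0.2784]
tcp_rot: [-1.531, -0.348, 0.358]
wrist_force: [-0.7, 0.0, -3.4]
width: 0.215
```

```bash
cat >> h.py <<'E'
def steel(w):
    "held rod in tool coordinates: axis from the steel shaft below the jaws (radius 6)"
    from scipy.optimize import least_squares
    s=readout.read_state(); C=R.from_rotvec(s['tcp_rot']).as_matrix(); P,c=pts(w,np.ones((400,640),bool)); L=(P-s['tool_pos'])@C
    k=(np.hypot(L[:,0],L[:,2])<.014)&(L[:,1]>.03)&(L[:,1]<.125); S=L[k]
    if len(S)<50: print('steel pts',len(S)); return
    f=lambda v:np.hypot(S[:,0]-v[0]-v[2]*(S[:,1]-.07),S[:,2]-v[1]-v[3]*(S[:,1]-.07))-.006
    v=least_squares(f,[0,0,0,0],loss='soft_l1',f_scale=.0005).x
    tip=C@[v[0]+v[2]*(.138-.07),.138,v[1]+v[3]*(.138-.07)]+s['tool_pos']; ax=C@[v[2],1,v[3]]
    print('steel n',len(S),'v(mm,rad)',np.round(v*[1000,1000,1,1],3),'y range',S[:,1].min(),S[:,1].max(),'tip',np.round(tip,4),'lean',np.round(ax/ax[2]*-1,4),'rms',np.sqrt((f(v)**2).mean()))
E
python3 - <<'E'
from h import *
st();plan([.5325,-.2357,.27],goal(np.radians(25.6)),0,n=1)
w=read_camera('wrist'); steel(w); cv2.imwrite('pics/w6.png',w['img'])
rodfit(w,.2,.35,readout.read_state()['tool_pos'][:2])
E
```

```text
t 22.57 tcp [ 0.5307 -0.2224  0.2784] jawyaw 25.84 ydir [-0.0087  0.0087 -0.9999] F [-0.7  0.  -3.4] w 0.215
rows 1 total dworld [ 0.0018 -0.0133 -0.0084]
[[-0.0041, 0.0083, -0.0129, -0.012, 0.004, -0.004, 0.0]]
steel n 732 v(mm,rad) [-0.973 -0.337 -0.005 -0.012] y range 0.03079409227080564 0.12489970723448332 tip [ 0.5288 -0.2227  0.1404] lean [-0.0076 -0.0045 -1.    ] rms 0.00018621780856734862
red pts 2849 top z 0.30087930958352754 top rect [ 529.9 -221.5   18.7   19.8   24. ] 1595
axis at z 0.2809 [ 0.53   -0.2223  0.0084  0.0059] n 1159 rms 0.00029344113577258645
```

View pics/w6.png

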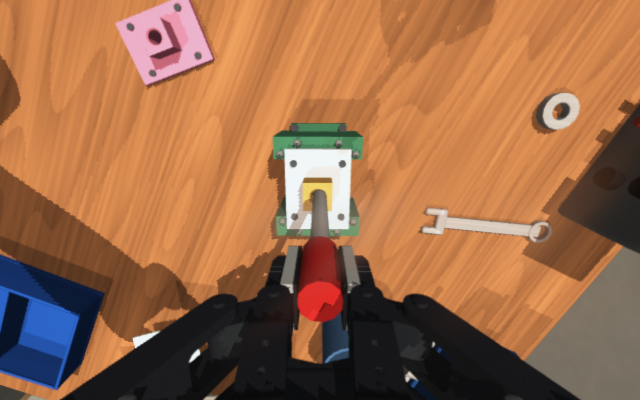

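```bash
cat >> h.py <<'E'
V=np.array([-.00097,-.00034,-.005,-.012])
def rodplan(tipz,n=1,xy=(.5325,-.2357),v=V,L=.138):
    s=readout.read_state(); c=R.from_rotvec(s['tcp_rot']); ax=c.apply([v[2],1,v[3]]); ax/=np.linalg.norm(ax)
    t=np.array([v[0]+v[2]*(L-.07),L,v[1]+v[3]*(L-.07)]); print('tip now',np.round(c.apply(t)+s['tool_pos'],4),'lean',np.round(ax[:2],4))
    g=R.from_rotvec(np.cross(ax,[0,0,-1]))*c
    plan(np.r_[xy,tipz]-g.apply(t),g,0,n=n)
E
python3 - <<'E'
from h import *
rodplan(.13)
E
```

```text
tip now [ 0.5288 -0.2227  0.1404] lean [-0.0079 -0.0044]
rows 1 total dworld [ 0.0026 -0.0136 -0.0104]
[[-0.0036, 0.0103, -0.0135, 0.001, 0.0, -0.009, 0.0]]
```

Emit:
{"method": "jog_arm", "body": {"increments": [[-0.002,0.004,-0.007,0.001,0,-0.005,0],[-0.002,0.004,-0.006,0,0,-0.004,0],[0,0,0,0,0,0,0],[0,0,0,0,0,0,0]]}}

```text
time: 23.12
tool_pos: [0.5329, -0.2351, 0.2697]
tcp_rot: [-1.528, -0.357, 0.352]
wrist_force: [-0.7, 0.0, -1.4]
width: 0.22
```

```bash
python3 - <<'E'
from h import *
st(); rodplan(.122)
w=read_camera('wrist'); steel(w)
E
```

```text
t 23.12 tcp [ 0.5329 -0.2351  0.2697] jawyaw 25.95 ydir [-5.000e-04  1.400e-02 -9.999e-01] F [-0.7  0.  -1.4] w 0.22
tip now [ 0.5321 -0.2348  0.1317] lean [0.0003 0.0011]
rows 1 total dworld [ 0.0004 -0.0008 -0.0097]
[[0.0, 0.0097, -0.001, -0.001, 0.0, 0.001, 0.0]]
steel n 728 v(mm,rad) [-0.868 -0.34  -0.005 -0.013] y range 0.030015194990219127 0.12464702696492672 tip [ 0.5322 -0.2348  0.1316] lean [ 6.e-04  3.e-04 -1.e+00] rms 0.00019009169902474985
```

Emit:
{"method": "jog_arm", "body": {"increments": [[0,0.006,-0.001,-0.001,0,0,0],[0,0.006,0,0,0,0,0],[0,0,0,0,0,0,0]]}}

```text
time: 23.55
tool_pos: [0.5332, -0.2357, 0.2567]
tcp_rot: [-1.528, -0.357, 0.352]
wrist_force: [0.6, 0.0, -1.6]
width: 0.216
```

```bash
python3 - <<'E'
from h import *
st(); rodplan(.105)
w=read_camera('wrist'); steel(w)
P,c=pts(w,np.ones((400,640),bool)); k=(np.linalg.norm(P[:,:2]-[.5323,-.2356],axis=1)<.025)&(abs(P[:,2]-.108)<.0025); print('block',k.sum(),rect(P[k]))
E
```

```text
t 23.55 tcp [ 0.5332 -0.2357  0.2567] jawyaw 25.96 ydir [-3.000e-04  1.320e-02 -9.999e-01] F [ 0.6  0.  -1.6] w 0.216
tip now [ 0.5325 -0.2355  0.1187] lean [0.0005 0.0003]
rows 1 total dworld [ 0.0001 -0.0002 -0.0137]
[[-0.0001, 0.0137, -0.0003, 0.0, 0.0, 0.001, 0.0]]
steel n 731 v(mm,rad) [-1.054 -0.126 -0.005 -0.013] y range 0.030665270644522524 0.1249157310650234 tip [ 0.5326 -0.2355  0.119 ] lean [ 9.e-04 -6.e-04 -1.e+00] rms 0.0001821623886562203
block 681 [ 532.3 -235.5   29.6   30.3   25.1]
```

Emit:
{"method": "jog_arm", "body": {"increments": [[0,0.006,-0.0001,0,0,0,0],[0,0.007,-0.0001,0,0,0,0],[0,0.007,-0.0001,0,0,0,0],[0,0,0,0,0,0,0]]}}

```text
time: 24.1
tool_pos: [0.5334, -0.2357, 0.2354]
tcp_rot: [-1.529, -0.357, 0.353]
wrist_force: [-0.4, -0.8, -2.1]
width: 0.216
```

```bash
python3 - <<'E'
from h import *
st(); rodplan(.07,n=4)
E
```

```text
t 24.1 tcp [ 0.5334 -0.2357  0.2354] jawyaw 25.97 ydir [-2.000e-04  1.320e-02 -9.999e-01] F [-0.4 -0.8 -2.1] w 0.216
tip now [ 0.5327 -0.2355  0.0974] lean [0.0006 0.0002]
rows 4 total dworld [-0.0002 -0.0002 -0.0274]
[[-0.0001, 0.0069, -0.0001, 0.0, 0.0, 0.0, 0.0],[-0.0001, 0.0069, -0.0001, 0.0, 0.0, 0.0, 0.0],[-0.0001, 0.0069, -0.0001, 0.0, 0.0, 0.0, 0.0],[-0.0001, 0.0069, -0.0001, 0.0, 0.0, 0.0, 0.0]]
```

Inside the bore with no contact force. On down.

Emit:
{"method": "jog_arm", "body": {"increments": [[-0.0001,0.007,-0.0001,0,0,0,0],[-0.0001,0.009,-0.0001,0,0,0,0],[-0.0001,0.009,-0.0001,0,0,0,0],[-0.0001,0.009,-0.0001,0,0,0,0],[0,0.009,-0.0001,0,0,0,0],[0,0,0,0,0,0,0]]}}

```text
time: 24.85
tool_pos: [0.533, -0.2356, 0.1888]
tcp_rot: [-1.528, -0.356, 0.353]
wrist_force: [0.4, 0.4, -2.2]
width: 0.219
```

```bash
python3 - <<'E'
from h import *
st(); rodplan(.013,n=5)
E
```

```text
t 24.85 tcp [ 0.533  -0.2356  0.1888] jawyaw 25.96 ydir [-0.0011  0.0136 -0.9999] F [ 0.4  0.4 -2.2] w 0.219
tip now [ 0.5322 -0.2353  0.0508] lean [-0.0003  0.0006]
rows 5 total dworld [ 0.0003 -0.0003 -0.0378]
[[0.0, 0.0075, -0.0002, 0.0, 0.0, 0.0, 0.0],[0.0, 0.0075, -0.0002, 0.0, 0.0, 0.0, 0.0],[0.0, 0.0075, -0.0002, 0.0, 0.0, 0.0, 0.0],[0.0, 0.0075, -0.0002, 0.0, 0.0, 0.0, 0.0],[0.0, 0.0075, -0.0002, 0.0, 0.0, 0.0, 0.0]]
```

Emit:
{"method": "jog_arm", "body": {"increments": [[0,0.006,-0.0003,0,0,0,0],[0,0.007,-0.0002,0,0,0,0],[0,0.007,-0.0002,0,0,0,0],[0,0.007,-0.0002,0,0,0,0],[0,0.007,-0.0002,0,0,0,0],[0,0,0,0,0,0,0],[0,0,0,0,0,0,0]]}}

```text
time: 25.72
tool_pos: [0.5338, -0.2363, 0.1528]
tcp_rot: [-1.528, -0.357, 0.353]
wrist_force: [0.3, 0.7, -1.7]
width: 0.218
```

```bash
python3 - <<'E'
from h import *
st(); rodplan(.013,n=1)
w=read_camera('wrist'); rodfit(w,.13,.2,(.5325,-.2357)); a=read_camera('scene'); cv2.imwrite('pics/s7.png',cv2.resize(a['img'][110:220,200:350],(750,550),interpolation=cv2.INTER_CUBIC))
P,c=pts(w,np.ones((400,640),bool)); d=np.linalg.norm(P[:,:2]-[.5323,-.2356],axis=1)
k=(d<.025)&(abs(P[:,2]-.108)<.0025); print('block',k.sum(),rect(P[k]),np.median(P[k,2]))
k=(d<.04)&(abs(P[:,2]-.084)<.004); print('plate z',k.sum(),np.median(P[k,2]),P[k,2].std())
E
```

```text
t 25.73 tcp [ 0.5338 -0.2363  0.1528] jawyaw 25.96 ydir [-4.000e-04  1.330e-02 -9.999e-01] F [ 0.3  0.7 -1.7] w 0.218
tip now [ 0.5331 -0.2361  0.0148] lean [0.0003 0.0003]
rows 1 total dworld [-0.0005  0.0005 -0.0018]
[[-0.0003, 0.0018, 0.0006, 0.0, 0.0, 0.0, 0.0]]
red pts 2773 top z 0.17527726881535602 top rect [ 532.8 -235.7   18.9   19.9   39.7] 1590
axis at z 0.1553 [ 0.5331 -0.2363  0.0027  0.0021] n 1094 rms 0.0002857171717074395
block 1267 [ 531.3 -232.9   29.9   24.9   26. ] 0.10777058079122553
plate z 5680 0.08388542293328823 0.0007157265896780101
```

View pics/s7.png

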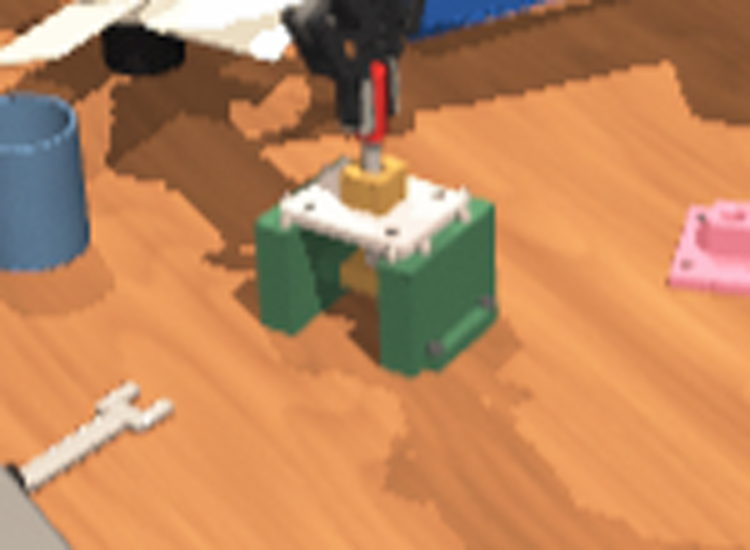

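Emit:
{"method": "jog_arm", "body": {"increments": [[0,0,0,0,0,0,0],[0,0,0,0,0,0,0]]}}

```text
time: 26.08
tool_pos: [0.5342, -0.2365, 0.1536]
tcp_rot: [-1.529, -0.358, 0.352]
wrist_force: [-0.3, -0.5, -1.9]
width: 0.217
```

```bash
python3 - <<'E'
from h import *
s=st(); rodplan(.013); print(np.abs(s['joint_vel']).max()); print(bot.finish_job())
E
```

```text
t 26.07 tcp [ 0.5342 -0.2365  0.1536] jawyaw 25.96 ydir [ 6.000e-04  1.280e-02 -9.999e-01] F [-0.3 -0.5 -1.9] w 0.217
tip now [ 0.5336 -0.2364  0.0156] lean [ 0.0014 -0.0002]
rows 1 total dworld [-0.0009  0.0006 -0.0026]
[[-0.0005, 0.0026, 0.0009, 0.001, 0.0, 0.001, 0.0]]
0.0019968491104445244
the job is handed in; nothing more can be done
None
```

I put the aluminium-and-brass cover on the frame and let go of it. The red rod is threaded through both bushings and still gripped at 60 N. I handed the job in at about 26 s; no verdict is reported.

**Last checks:**
- **Cover:** its centre was within about 0.3 mm of the frame's centre just before release, with yaw matched to about 0.1°. After release the plate top was flat at z 83.9 mm, so the underside is at about 76 mm.
- **Rod:** it leans about 0.001 rad, with its tip about 15.6 mm above the bench and about 1.3 mm off the bore axis. The tip position is worked out from the grip fit, because the tip itself was not seen below the lower bushing. The wrist force was about 2 N and the arm was still.

**Checks that failed or disagreed:**
- **Cover outline:** after release, the plate outline also caught the pins, so I relied on the block outline instead. That outline was partly hidden by the rod in the last picture.
- **Detector misses:** the network missed the cover in three wrist pictures. It also missed the blue rod after I lifted the red one, so I did not re-measure the blue rod. It was never touched by intent, and no unusual wrist force showed.
- **Final drift:** the arm moved about 0.9 mm (tip about 0.6 mm sideways, 0.8 mm up) during the last two hold rows.

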